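# Shut and bolt the battery chest

## Robot

A 7-joint arm with a two-finger parallel gripper is mounted at the origin on the work surface. World frame = base frame: x ahead of the robot, y to its left, z up, the work surface at z = 0. Lengths are in m, angles in degrees, forces in N, time in s.
With the tool pointing down it reaches from about 0.4 to 0.85 m from the base axis. Payload 4.5 kg.
Tool frame: the origin (TCP) lies at the very end of the fingers, on their centre line; the grasp point (between the pads) lies 19 mm behind it; z points along the fingers, y is the line along which they close (so a half turn about z gives the same grasp; the last joint's range is limited). The gripper opens to 88 mm and grips with 3 to 60 N. Pads are 18 mm wide; open, the fingers measure 123 mm over their backs; the gripper's body (75 mm by 187 mm) begins 45 mm behind the grasp point.
Start: joints at [72.353, 39.483, -11.15, 89.685, 9.013, 51.709, -12.324], TCP at [0.21, -0.589, 0.239] pointing down, gripper open.
Joint ranges: [-172.22, 172.22], [-26.19, 119.32], [-84.43, 86.54], [7.71, 146.69], [-57.33, 237.33], [2.42, 119.75], [-152.13, 152.13]. Speed limits (degrees/s): [147.25, 147.25, 180, 180, 180, 180, 180].

## Interface

Orientations are given as [roll, pitch, yaw] about the fixed x, y, z axes, in that order (R = Rz(yaw) Ry(pitch) Rx(roll)).
In Python, from station import status, vision, robot, nets gives the robot as it stands. The module is installed in compiled form; this text tells all that it offers.
- The arm moves only by the tool move_arm, never from a script. Its argument "motion" is a list of rows, each an object of numbers: "dx", "dy", "dz": the shift along the world's x, y, z as a fraction of full scale; "wx", "wy", "wz": the turn, a rotation vector about the world's x, y, z as a fraction of full scale. A call has 1 to 12 rows; each row is the pose to reach, as a shift and turn from the pose commanded when the call began, turning the shorter way round; what a row does not reach only later rows make up. Full scale, the value 1, is 15 cm for a shift and 360 degrees for a turn. A row lasts 1/8 s, in which the tool goes at most 62.5 mm and 10.7 degrees, less where a joint would pass 70% of its speed; a pose out of reach is approached as far as the arm can. A call with a number of a shift or a turn outside -1 to 1 is refused whole. A call with a gripper value outside its range is refused whole. "fingers" is the gripper's target within -1 to 1 (shut at 1, half-way at 0, fully open at -1), set as the call begins (left out, the last holds). The fingers move at their own pace and stop on an object; "grip_force" is the grip in N (left out, the last holds). Time passes only in rows, so rows that repeat a pose let the fingers close. It gives the time, the measured TCP pose, the force, the opening and the grip force at its end, in the units of the state.
- status.state(): the state, without advancing time (a new reading comes with each control period).
- vision.capture(name): name is "scene" or "side" or "wrist"; returns (picture, depth): 420x560x3 uint8, blue, green, red; 420x560 float32, m along the optical axis (not along the pixel's ray), 0 where there is no reading.
- vision.camera_info(name): a dict with "fx", "fy", "cx", "cy" (pixels), "R" (3x3) and "t" (3): a world point X has camera coordinates R X + t; the wrist camera has in their place "tool_from_camera" (4x4, takes a point from camera to tool coordinates, whose origin is the TCP and whose axes are the flange's). Camera axes: x right, y down, z forward; pixel columns grow to the right and rows downward; lengths in m; the calibration is good to about 2 mm. The wrist camera is an equidistant fisheye: a pixel r from the principal point sees the ray r / f radians off the axis. A picture is of the moment at which its call begins: read the wrist's pose just before it. camera_info takes no time and is no camera call.
- robot.close_job(): hands the job in; it is judged then, once.
Trained networks look in the newest picture that a camera, given by its name, has taken for a name from the list of things; names that differ only in an ending like _2 or _b are one class to them, and where a whole thing is asked for, a point or a joint stands for the part that bears it (a point fixed in the world has none). Each returns a list of dicts, best first, with "p" (0 to 1); they miss things now and then, are a little off and sometimes report something else, mostly with a low value. They report only what shows in the picture. A call takes as long as a camera call.
- nets.trace(camera, target): "pixels" (420x560 bool, what is visible of it) and "location" ([column, row] in pixels, amid what is visible of it).
- nets.mark_of(camera, target): "location" ([column, row] in pixels: a listed point, or the origin of a listed thing).
The state is a dict: "t": time; "q": joint angles; "dq": joint speeds; "tau": joint torques, N m; "tool_pos": TCP position; "eef_rot": TCP orientation; "force": force on the tool from outside, world axes, zero at the start; "moment": the same for the moment, N m; "opening": opening from 0.0 (shut) to 1.0 (fully open); "finger_force": force on a finger pad.
Only numpy, scipy, OpenCV 4.12 (cv2) and the standard library are available. Lean on these libraries where they do the work, as an engineer would, in place of code of your own. Each camera call takes 0.05 s, during which the arm holds its last target. There are 200 camera calls.

## Task

Shut up the red steel battery chest on the shop counter: press its lid down until it is fully closed, push the barrel bolt on the lid by its black knob all the way towards the front so that it runs through the keeper, then push the knob over sideways, right down into the notch, so that the bolt is locked. Only push and press, without forcing the knob: do not grip it and do not raise the lid, and leave the padlock and everything else where it stands.

Things in the scene. Friction and masses are not known exactly. Their poses are not given: they have to be found in the camera images.
- chest: Red steel chest, 300 mm deep (x), 360 wide (y), top 100 mm above the counter; it cannot move. Origin: centre of its underside; x points from its front (robot side) to its back, y to the left seen from the robot, z up; yaw within 0.35 rad of the robot's x. Front 60 mm of the top is a fixed sill with the keeper; behind it, x -88 to +130 mm, is the lid, 6 mm thick, level with the sill when shut.
- lid (a joint): Lid hinge, rad: 0 = fully shut, grows as the front edge rises. Hinge line along the chest's y at chest x +130, z 94 mm. Starts 0.18 to 0.34. Stiff hinges: the lid (0.85 kg) stays where it is left; pressing it down near its front edge takes 4 to 12 N.
- lid_edge (a point): Point on the lid's top face at its front edge, 110 mm to the +y side of the middle line. The lid is bare there: press anywhere within 40 mm behind it. With the lid shut it is at chest x -88, y +110, z 100 mm.
- barrel (a point): Top of the bright barrel bolt's barrel, mid-length, 25 mm above the lid's top face, at chest x -23, y 0 with the lid shut. Barrel along x, 90 mm long, 22 wide, on a back plate 104 by 52, 3 mm thick. In its top an L-shaped slot 11 mm wide: a straight run of 61 mm along x and, at its front end, a notch cut down the chest's -y side (the robot's right).
- bolt (a joint): How far the bolt is pushed towards the chest's front (-x), m: 0 = drawn back, 0.050 = fully across, where it stops. 16 mm round bar with a rounded nose; it enters the keeper only with the lid shut. Starts 0 to 0.012. Friction about 2.5 N; stays where it is left.
- handle (a joint): Turn of the handle about the bolt's axis, rad: 0 = square to the lid (upright), 1.45 = folded fully down to the chest's -y side. In the straight run of the slot it only rocks, by 0.15 to 0.3; it folds only with the bolt within 2 mm of fully across. Stays where it is left; takes about 1.5 N at the knob.
- knob: Handle of the bolt: black ball, 18 mm in diameter, on a steel stem 8 mm thick. Origin: centre of the ball, 42 mm from the bolt's axis. With the lid shut and the handle upright it is 56 mm above the lid (156 mm above the counter), at chest x +5 mm less the bolt's travel, y 0. Folded fully down: chest y -42 mm, 19 mm above the lid. Push it with less than 30 N.
- handle_foot (a point): Point on the bolt's axis from which the handle rises. With the lid shut it is 14 mm above the lid, at chest x +5 mm less the bolt's travel, y 0.
- keeper (a point): Centre of the keeper, a bright metal loop on the sill, 34 mm wide, 29 mm tall and 20 mm deep, at chest x -110, y 0, z 114 mm; its opening is 22 mm wide and 25 mm high.
- padlock: Brass padlock lying on the chest's sill on the -y side, 40 by 70 mm, 18 mm high. Origin: middle of its underside. Leave alone.
- tape_measure: Yellow tape measure, 72 by 36 mm, 70 mm high, on the counter beside the chest. Origin: centre of its underside. Leave alone.
- spray_can: Blue and white spray can, 58 mm in diameter, 150 mm high, beside the chest. Origin: centre of its underside. Leave alone.
- glue_jar: Jar with a green lid, 68 mm in diameter, 90 mm high, beside the chest. Origin: centre of its underside. Leave alone.
- screw_carton: Carton of screws, 62 by 48 mm, 40 mm high, beside the chest. Origin: centre of its underside. Leave alone.
- tape_roll: Black roll of insulating tape, 68 mm in diameter, 19 mm high, lying flat on the counter beside the chest on its -y side. Origin: centre of its underside. Leave alone.
- screwdriver: Short red-handled screwdriver, 130 mm long, lying along the chest's y on the sill, on the +y side. Leave alone.

How it is judged (in metres and radians):
On the way, in this order (a step that is already met when the one before it is completed fails the run):
1. the lid is pressed fully shut (value of joint lid below 0.015 rad and value of joint bolt below 0.04 m), for 0.2 s.
2. the bolt is pushed across through the keeper, its handle still upright (value of joint lid below 0.02 rad and value of joint bolt above 0.045 m and value of joint handle below 0.6 rad).
3. the handle is folded down into the notch (value of joint bolt above 0.045 m and value of joint handle above 1.25 rad), for 0.1 s.
At the end, for the whole second after the job is handed in: The lid is shut (within 0.02 rad), the bolt is across through the keeper (at least 45 of 50 mm), the handle is folded down into the notch on the -y side (at least 1.25 of 1.45 rad), and the padlock lies still (all of step 3 and value of joint lid below 0.02 rad and y of knob in the frame of chest below -0.036 m and linear speed of padlock below 0.02 m/s); the robot touches nothing.
It fails at once if the lid is raised (value of joint lid above 0.38 rad).
It fails at once if the knob is gripped or forced (over 32 N from the fingers) (contact force between the fingers and knob above 32 N).
It fails at once if the padlock or another bystander is moved (more than 20 mm) (distance of any of padlock, tape_measure, spray_can, glue_jar, screw_carton, tape_roll, screwdriver from where it was at the start of the episode above 0.02 m).
It also fails if it takes over 61 s, if anything falls off the work surface, if the arm or the gripper's body presses on something with over 40 N, if the wrist force passes 120 N, or if a joint passes its speed limit or range.

## Working session

There is one attempt and no reset: what is moved stays moved. The work goes in short steps, Python scripts to look and compute and a tool call to move; the robot and the scene stay as the last step left them, time stands still between calls to the robot, and variables do not carry over. Pictures are saved under pics/ and viewed, at most 10 in all, crops included, and the job is handed in when it is done.

Besides the shell and the picture viewer there is one more tool, called after ">>>" by a JSON object that holds its "fn" and its "kwargs", one argument or row to a line. move_arm: Moves the arm, as the interface text tells. Its arguments: {"type":"object","properties":{"motion":{"type":"array"},"fingers":{"type":"number"},"grip_force":{"type":"number"}},"required":["motion"]}

```bash
mkdir -p pics
cat > h.py <<'E'
import numpy as np, cv2
from station import status, vision, robot, nets
def world(cam,px,depth,r=2,d=None):
    i=vision.camera_info(cam); c,w=int(round(px[0])),int(round(px[1]))
    if d is None:
        p=depth[max(0,w-r):w+r+1,max(0,c-r):c+r+1]; p=p[p>0]
        if p.size==0: return None
        d=np.median(p)
    X=np.array([(px[0]-i['cx'])/i['fx']*d,(px[1]-i['cy'])/i['fy']*d,d])
    return np.array(i['R']).T@(X-np.array(i['t']))
E
python3 - <<'E'
from h import *
np.set_printoptions(precision=4,suppress=True)
print(status.state())
ims=[]
for cam in('scene','side'):
    im,d=vision.capture(cam); np.savez(f'{cam}0.npz',im=im,d=d); cv2.imwrite(f'pics/{cam}0.png',im)
    i=vision.camera_info(cam); print(cam,-np.array(i['R']).T@np.array(i['t']))
    for n in('lid_edge','barrel','knob','handle_foot','keeper','padlock','screwdriver'):
        for m in nets.mark_of(cam,n)[:1]: print(n,m['p'],m['location'],world(cam,m['location'],d))
E
```

```text
{'t': 0.0, 'q': array([ 72.3524,  39.5323, -11.1444,  89.7443,   9.0133,  51.7081,
       -12.3242]), 'dq': array([-0.0727,  0.0603,  0.1745, -0.0153, -0.0961,  0.048 , -0.0514]), 'tau': array([  0.0002, -52.7551,  -1.2672, -15.3429,  -0.0528,   0.0067,
         0.0002]), 'tool_pos': array([ 0.2092, -0.5883,  0.2379]), 'eef_rot': array([-179.8976,    0.0082,   19.5892]), 'force': array([-0.5416, -1.2481, -0.0222]), 'moment': array([-0.0195,  0.0038, -0.0153]), 'finger_force': 0.0, 'opening': 1.003271170504731}
scene [ 1.3128 -0.5665  0.8709]
lid_edge 0.55 [280.7, 175.0] [0.4197 0.1298 0.1002]
barrel 0.84 [266.1, 204.9] [ 0.5648 -0.0257  0.1578]
knob 0.56 [274.8, 200.3] [ 0.5992 -0.0261  0.1925]
handle_foot 0.53 [270.8, 213.3] [ 0.5915 -0.0318  0.1525]
keeper 0.75 [234.4, 198.8] [ 0.4689 -0.0532  0.1302]
padlock 0.47 [161.0, 286.9] [ 0.5362 -0.3026  0.032 ]
side [-0.1078  0.7545  0.7786]
lid_edge 0.83 [291.0, 216.1] [0.4893 0.0704 0.1497]
barrel 0.73 [295.7, 177.0] [ 0.6114 -0.0857  0.1281]
knob 0.58 [283.8, 161.4] [ 0.7112 -0.1534  0.1069]
handle_foot 0.56 [289.3, 179.5] [ 0.5815 -0.0283  0.1584]
keeper 0.6 [310.4, 240.3] [0.4451 0.0584 0.1018]
padlock 0.56 [359.1, 191.6] [ 0.4718 -0.1549  0.1123]
screwdriver 0.59 [309.1, 237.5] [0.4503 0.0565 0.1056]
```

View pics/scene0.png

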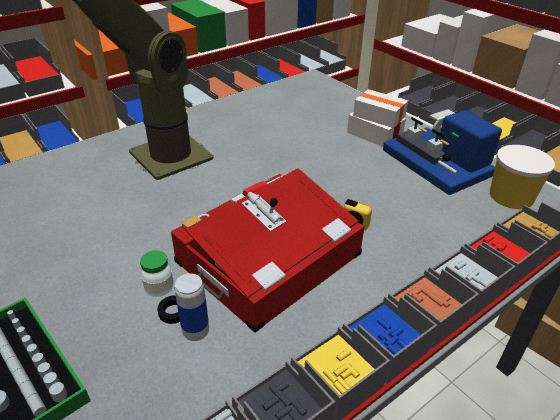

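View pics/side0.png

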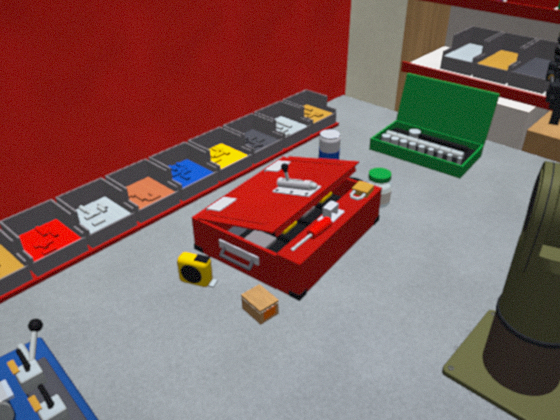

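The scene view shows the chest with its lid ajar, the knob at (274,202) and the keeper at about (234,199). In the side view the knob is at (286,168), the keeper at about (331,210) and the padlock at (362,188). The net's side-view keeper mark is actually the screwdriver. Next I fit the chest's pose to the depth cloud.

```bash
cat > fit.py <<'E'
from h import *
from scipy.optimize import least_squares
np.set_printoptions(precision=4,suppress=True)
def cloud(cam,im,d):
    i=vision.camera_info(cam); v,u=np.mgrid[:420,:560]
    P=np.stack([(u-i['cx'])/i['fx']*d,(v-i['cy'])/i['fy']*d,d],-1)-np.array(i['t'])
    W=P@np.array(i['R'])
    hsv=cv2.cvtColor(im,cv2.COLOR_BGR2HSV)
    red=((hsv[...,0]<6)|(hsv[...,0]>174))&(hsv[...,1]>150)&(hsv[...,2]>40)&(d>0)
    red&=(W[...,0]>.3)&(W[...,0]<.9)&(abs(W[...,1])<.4)&(W[...,2]>.015)&(W[...,2]<.25)
    return W[red]
def tochest(p,X):
    c,s=np.cos(p[2]),np.sin(p[2]); D=X[:,:2]-p[:2]
    return np.c_[D@[c,s],D@[-s,c],X[:,2]]
def proj(cam,X):
    i=vision.camera_info(cam); C=np.array(i['R'])@X+np.array(i['t'])
    return np.array([i['fx']*C[0]/C[2]+i['cx'],i['fy']*C[1]/C[2]+i['cy']])
def lidpt(p,a,x,y,h):   # lid point h above the top face (chest coords when shut)
    dx,dz=x-.130,h+.006; c,s=np.cos(a),np.sin(a)
    X=.130+c*dx+s*dz; Z=.094-s*dx+c*dz
    C,S=np.cos(p[2]),np.sin(p[2])
    return np.array([p[0]+C*X-S*y,p[1]+S*X+C*y,Z])
E
python3 - <<'E'
from fit import *
A={c:np.load(c+'0.npz') for c in('scene','side')}
cl={c:cloud(c,A[c]['im'],A[c]['d']) for c in A}
for c in cl: print(c,len(cl[c]),cl[c].min(0),cl[c].max(0))
side=np.vstack([v[(v[:,2]>.02)&(v[:,2]<.085)] for v in cl.values()])
def res(p):
    q=tochest(p,side); return abs(np.maximum(abs(q[:,0])-.15,abs(q[:,1])-.18))
best=min((least_squares(res,[.6,-.03,y],loss='soft_l1',f_scale=.003) for y in(-.3,-.1,.1,.3)),key=lambda r:r.cost)
p=best.x; print('chest',p,best.cost,len(side),np.median(best.fun))
al=np.vstack(list(cl.values())); q=tochest(p,al)
m=(q[:,2]>.105)&(abs(q[:,1])<.17)&(abs(q[:,0])<.13)&(abs(q[:,1])>.03); q=q[m]
f=lambda a:(q[:,0]-.13)*np.sin(a[0])+(q[:,2]-.094)*np.cos(a[0])-.006
r=least_squares(f,[.25],loss='soft_l1',f_scale=.003); a=r.x[0]; print('lid',a,np.median(abs(r.fun)),len(q))
ims=[]
for c in A:
    im=A[c]['im'].copy()
    pts={'barrel':lidpt(p,a,-.023,0,.025),'edge':lidpt(p,a,-.088,.11,0),'k0':lidpt(p,a,.005,0,.056),'k12':lidpt(p,a,-.007,0,.056),'keeper':lidpt(p,0,-.11,0,.014)}
    for k,X in pts.items():
        u=proj(c,X); print(c,k,X,u)
        cv2.circle(im,tuple(int(x) for x in u),2,(0,255,0),-1)
    for X in [(x,y,z) for x in(-.15,.15) for y in(-.18,.18) for z in(0,.1)]:
        w=lidpt(p,0,X[0],X[1],X[2]-.1); cv2.circle(im,tuple(int(x) for x in proj(c,w)),2,(255,255,0),-1)
    o=(150,140) if c=='scene' else (175,120)
    ims.append(cv2.resize(im[o[1]:o[1]+200,o[0]:o[0]+230],(400,348)))
cv2.imwrite('pics/fit0.png',np.hstack(ims))
E
```

```text
scene 15114 [ 0.4109 -0.226   0.015 ] [0.8994 0.3994 0.1952]
side 12605 [ 0.4107 -0.3969  0.015 ] [0.8999 0.3998 0.1925]
chest [ 0.58   -0.0306  0.1087] 0.10907341780420235 7178 0.001097656123000168
lid 0.24609866241958753 0.0013499150078314795 11850
scene barrel [ 0.5693 -0.0317  0.1613] [265.1304 205.5753]
scene edge [0.4886 0.0701 0.1529] [278.8096 177.978 ]
scene k0 [ 0.6038 -0.028   0.1846] [275.3545 204.3331]
scene k12 [ 0.5922 -0.0292  0.1875] [271.8564 201.0319]
scene keeper [ 0.4707 -0.0425  0.114 ] [238.6547 202.7731]
side barrel [ 0.5693 -0.0317  0.1613] [294.3093 179.6454]
side edge [0.4886 0.0701 0.1529] [291.3753 214.9083]
side k0 [ 0.6038 -0.028   0.1846] [281.9638 166.403 ]
side k12 [ 0.5922 -0.0292  0.1875] [286.0966 166.7401]
side keeper [ 0.4707 -0.0425  0.114 ] [330.4327 210.9905]
```

View pics/fit0.png

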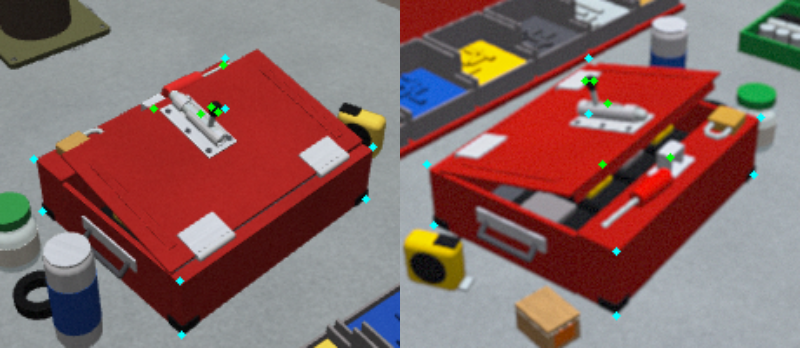

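The fit reprojects well: chest at (0.580, -0.031), yaw 6.2°, lid at 0.246 rad, all marks and corners landing on their features. I close the fingers and move over the lid edge.

>>> {"fn": "move_arm", "kwargs": {
  "motion": [
    {"dx": 0.3, "dy": 0.2, "dz": 0.06, "wz": -0.01},
    {"dx": 0.6, "dy": 0.4, "dz": 0.13, "wz": -0.02},
    {"dx": 1.0, "dy": 0.67, "dz": 0.2, "wz": -0.03},
    {"dx": 1.0, "dy": 0.67, "dz": 0.2, "wz": -0.0371}
  ],
  "fingers": 1,
  "grip_force": 20
}}

```text
invalid input
```

>>> {"fn": "move_arm", "kwargs": {
  "motion": [
    {"dx": 0.3, "dy": 0.33},
    {"dx": 0.6, "dy": 0.67},
    {"dx": 0.94, "dy": 1.0}
  ]
}}

```text
invalid input
```

>>> {"fn": "move_arm", "kwargs": {
  "motion": [
    {"dy": 0.33},
    {"dy": 0.67},
    {"dy": 1.0}
  ]
}}

```text
invalid input
```

>>> {"fn": "move_arm", "kwargs": {
  "motion": [
    {"dy": 0.33},
    {"dy": 0.67},
    {"dy": 1.0}
  ]
}}

```text
invalid input
```

>>> {"fn": "move_arm", "kwargs": {
  "motion": [
    {"dy": 0.33},
    {"dy": 0.6},
    {"dy": 0.73},
    {"dy": 0.73}
  ]
}}

```text
invalid input
```

>>> {"fn": "move_arm", "kwargs": {
  "motion": [
    {"dx": 0.3, "dy": 0.2, "dz": 0.06, "wx": 0, "wy": 0, "wz": -0.01},
    {"dx": 0.6, "dy": 0.4, "dz": 0.13, "wx": 0, "wy": 0, "wz": -0.02},
    {"dx": 1.0, "dy": 0.67, "dz": 0.2, "wx": 0, "wy": 0, "wz": -0.03},
    {"dx": 1.0, "dy": 0.67, "dz": 0.2, "wx": 0, "wy": 0, "wz": -0.037}
  ],
  "fingers": 1,
  "grip_force": 20
}}

```text
t: 1.3
tool_pos: [0.3656, -0.4843, 0.2697]
eef_rot: [-180.0, -0.3, 6.7]
force: [-0.7, -0.5, -1.1]
opening: 0.571
finger_force: 0.0
```

>>> {"fn": "move_arm", "kwargs": {
  "motion": [
    {"dx": 0.3, "dy": 0.33, "dz": 0, "wx": 0, "wy": 0, "wz": 0},
    {"dx": 0.6, "dy": 0.67, "dz": 0, "wx": 0, "wy": 0, "wz": 0},
    {"dx": 0.93, "dy": 1.0, "dz": 0, "wx": 0, "wy": 0, "wz": 0}
  ]
}}

```text
t: 1.68
tool_pos: [0.4879, -0.3493, 0.2689]
eef_rot: [180.0, -0.0, 6.2]
force: [1.0, -0.2, -0.7]
opening: 0.227
finger_force: 0.0
```

>>> {"fn": "move_arm", "kwargs": {
  "motion": [
    {"dx": 0, "dy": 0.33, "dz": 0, "wx": 0, "wy": 0, "wz": 0},
    {"dx": 0, "dy": 0.67, "dz": 0, "wx": 0, "wy": 0, "wz": 0},
    {"dx": 0, "dy": 1.0, "dz": 0, "wx": 0, "wy": 0, "wz": 0}
  ]
}}

```text
t: 2.05
tool_pos: [0.4869, -0.1989, 0.2689]
eef_rot: [180.0, -0.0, 6.3]
force: [0.7, -0.0, 0.4]
opening: 0.007
finger_force: 0.0
```

>>> {"fn": "move_arm", "kwargs": {
  "motion": [
    {"dx": 0, "dy": 0.33, "dz": 0, "wx": 0, "wy": 0, "wz": 0},
    {"dx": 0, "dy": 0.67, "dz": 0, "wx": 0, "wy": 0, "wz": 0},
    {"dx": 0, "dy": 1.0, "dz": 0, "wx": 0, "wy": 0, "wz": 0}
  ]
}}

```text
t: 2.42
tool_pos: [0.4869, -0.049, 0.269]
eef_rot: [180.0, -0.0, 6.3]
force: [0.1, -0.3, -0.2]
opening: 0.005
finger_force: 0.0
```

>>> {"fn": "move_arm", "kwargs": {
  "motion": [
    {"dx": 0, "dy": 0.33, "dz": 0, "wx": 0, "wy": 0, "wz": 0},
    {"dx": 0, "dy": 0.6, "dz": 0, "wx": 0, "wy": 0, "wz": 0},
    {"dx": 0, "dy": 0.73, "dz": 0, "wx": 0, "wy": 0, "wz": 0},
    {"dx": 0, "dy": 0.73, "dz": 0, "wx": 0, "wy": 0, "wz": 0}
  ]
}}

```text
t: 2.92
tool_pos: [0.4868, 0.0605, 0.2689]
eef_rot: [-180.0, -0.0, 6.5]
force: [-0.5, -0.6, -0.7]
opening: 0.006
finger_force: 0.0
```

>>> {"fn": "move_arm", "kwargs": {
  "motion": [
    {"dx": 0.09, "dy": 0.07, "dz": -0.2, "wx": 0, "wy": 0, "wz": 0},
    {"dx": 0.09, "dy": 0.07, "dz": -0.4, "wx": 0, "wy": 0, "wz": 0},
    {"dx": 0.09, "dy": 0.07, "dz": -0.6, "wx": 0, "wy": 0, "wz": 0},
    {"dx": 0.09, "dy": 0.07, "dz": -0.7, "wx": 0, "wy": 0, "wz": 0}
  ]
}}

```text
t: 3.42
tool_pos: [0.4998, 0.0671, 0.1623]
eef_rot: [179.9, 0.1, 6.1]
force: [0.1, 0.1, 0.2]
opening: 0.004
finger_force: 0.0
```

>>> {"fn": "move_arm", "kwargs": {
  "motion": [
    {"dx": 0, "dy": 0, "dz": -0.05, "wx": 0, "wy": 0, "wz": 0},
    {"dx": 0, "dy": 0, "dz": -0.1, "wx": 0, "wy": 0, "wz": 0},
    {"dx": 0, "dy": 0, "dz": -0.15, "wx": 0, "wy": 0, "wz": 0},
    {"dx": 0, "dy": 0, "dz": -0.2, "wx": 0, "wy": 0, "wz": 0},
    {"dx": 0, "dy": 0, "dz": -0.25, "wx": 0, "wy": 0, "wz": 0},
    {"dx": 0, "dy": 0, "dz": -0.3, "wx": 0, "wy": 0, "wz": 0}
  ]
}}

```text
t: 4.18
tool_pos: [0.4995, 0.0686, 0.1191]
eef_rot: [180.0, 0.1, 6.2]
force: [-3.0, -0.0, 4.5]
opening: 0.005
finger_force: 2.5
```

>>> {"fn": "move_arm", "kwargs": {
  "motion": [
    {"dx": 0, "dy": 0, "dz": -0.04, "wx": 0, "wy": 0, "wz": 0},
    {"dx": 0, "dy": 0, "dz": -0.08, "wx": 0, "wy": 0, "wz": 0},
    {"dx": 0, "dy": 0, "dz": -0.11, "wx": 0, "wy": 0, "wz": 0},
    {"dx": 0, "dy": 0, "dz": -0.13, "wx": 0, "wy": 0, "wz": 0},
    {"dx": 0, "dy": 0, "dz": -0.14, "wx": 0, "wy": 0, "wz": 0}
  ]
}}

```text
t: 4.8
tool_pos: [0.4996, 0.0688, 0.1]
eef_rot: [180.0, 0.0, 6.2]
force: [-10.1, -1.7, 42.7]
opening: 0.011
finger_force: 21.0
```

>>> {"fn": "move_arm", "kwargs": {
  "motion": [
    {"dx": 0, "dy": 0, "dz": 0.01, "wx": 0, "wy": 0, "wz": 0},
    {"dx": 0, "dy": 0, "dz": 0.01, "wx": 0, "wy": 0, "wz": 0},
    {"dx": 0, "dy": 0, "dz": 0.1, "wx": 0, "wy": 0, "wz": 0},
    {"dx": 0, "dy": 0, "dz": 0.4, "wx": 0, "wy": 0, "wz": 0},
    {"dx": 0, "dy": 0, "dz": 0.8, "wx": 0, "wy": 0, "wz": 0},
    {"dx": 0.4, "dy": -0.2, "dz": 0.8, "wx": 0, "wy": 0, "wz": 0},
    {"dx": 0.7, "dy": -0.4, "dz": 0.8, "wx": 0, "wy": 0, "wz": 0},
    {"dx": 0.85, "dy": -0.63, "dz": 0.8, "wx": 0, "wy": 0, "wz": 0},
    {"dx": 0.85, "dy": -0.63, "dz": 0.8, "wx": 0, "wy": 0, "wz": 0}
  ]
}}

```text
t: 5.92
tool_pos: [0.6301, -0.03, 0.218]
eef_rot: [179.8, -0.2, 5.9]
force: [-0.3, -0.2, 0.6]
opening: 0.004
finger_force: 0.0
```

```bash
cat > look.py <<'E'
from fit import *
import sys
n=sys.argv[1]; p=np.array([.58,-.0306,.1087]); s=status.state(); print(s['t'],s['tool_pos'],tochest(p,s['tool_pos'][None]),s['force'])
ims=[]
for c in('scene','side'):
    im,d=vision.capture(c); q=tochest(p,cloud(c,im,d))
    f=q[(abs(q[:,1])>.05)&(abs(q[:,1])<.16)&(q[:,0]>-.08)&(q[:,0]<-.04)&(q[:,2]>.09)]; print(c,'lid front z',np.median(f[:,2]) if len(f) else None)
    k=nets.mark_of(c,'knob')[:2]
    for m in k: print('knob',m['p'],m['location'],tochest(p,world(c,m['location'],d)[None]))
    for t in(0,.01,.03,.05): print(t,proj(c,lidpt(p,0,.005-t,0,.056)),end=' ')
    o=(190,150) if c=='scene' else (220,120)
    ims.append(cv2.resize(im[o[1]:o[1]+120,o[0]:o[0]+140],(400,343),interpolation=cv2.INTER_CUBIC))
cv2.imwrite(f'pics/{n}.png',np.hstack(ims))
E
python3 look.py shut
```

```text
5.925 [ 0.6301 -0.03    0.218 ] [[ 0.0499 -0.0049  0.218 ]] [-0.3465 -0.2382  0.5646]
scene lid front z 0.10111772950110201
knob 0.6 [269.9, 205.3] [[-0.0597  0.0602  0.1027]]
0 [269.719  210.4444] 0.01 [266.8125 208.5018] 0.03 [261.0833 204.6727] 0.05 [255.4631 200.9166] side lid front z 0.10182754195699933
0 [288.6657 179.5909] 0.01 [292.2211 180.8887] 0.03 [299.4185 183.5159] 0.05 [306.7337 186.1862]
```

View pics/shut.png

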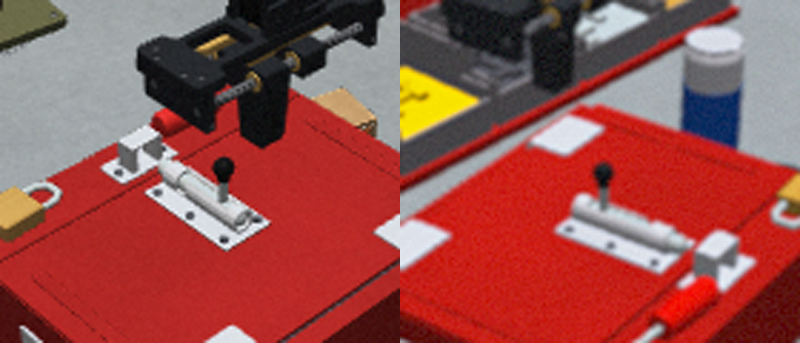

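The lid is now shut (front z about 0.101). The knob is at scene (268,208) and side (291,180), so bolt travel is about 6 mm and the handle is upright. I lower behind the knob and push it forward.

>>> {"fn": "move_arm", "kwargs": {
  "motion": [
    {"dx": 0, "dy": 0.03, "dz": -0.2, "wx": 0, "wy": 0, "wz": 0},
    {"dx": 0, "dy": 0.03, "dz": -0.4, "wx": 0, "wy": 0, "wz": 0},
    {"dx": 0, "dy": 0.03, "dz": -0.5, "wx": 0, "wy": 0, "wz": 0},
    {"dx": 0, "dy": 0.03, "dz": -0.52, "wx": 0, "wy": 0, "wz": 0},
    {"dx": 0, "dy": 0.03, "dz": -0.52, "wx": 0, "wy": 0, "wz": 0}
  ]
}}

```text
t: 6.75
tool_pos: [0.6284, -0.0205, 0.1405]
eef_rot: [180.0, -0.1, 6.3]
force: [0.5, 0.2, 0.5]
opening: 0.003
finger_force: 0.0
```

>>> {"fn": "move_arm", "kwargs": {
  "motion": [
    {"dx": -0.08, "dy": -0.009, "dz": 0, "wx": 0, "wy": 0, "wz": 0},
    {"dx": -0.14, "dy": -0.015, "dz": 0, "wx": 0, "wy": 0, "wz": 0},
    {"dx": -0.18, "dy": -0.02, "dz": 0, "wx": 0, "wy": 0, "wz": 0},
    {"dx": -0.22, "dy": -0.024, "dz": 0, "wx": 0, "wy": 0, "wz": 0},
    {"dx": -0.26, "dy": -0.028, "dz": 0, "wx": 0, "wy": 0, "wz": 0},
    {"dx": -0.3, "dy": -0.033, "dz": 0, "wx": 0, "wy": 0, "wz": 0},
    {"dx": -0.34, "dy": -0.037, "dz": 0, "wx": 0, "wy": 0, "wz": 0},
    {"dx": -0.38, "dy": -0.041, "dz": 0, "wx": 0, "wy": 0, "wz": 0},
    {"dx": -0.42, "dy": -0.046, "dz": 0, "wx": 0, "wy": 0, "wz": 0}
  ]
}}

```text
t: 7.88
tool_pos: [0.5647, -0.0278, 0.1399]
eef_rot: [180.0, -0.0, 6.3]
force: [2.6, -0.3, 2.1]
opening: 0.005
finger_force: 1.4
```

>>> {"fn": "move_arm", "kwargs": {
  "motion": [
    {"dx": -0.02, "dy": -0.002, "dz": 0, "wx": 0, "wy": 0, "wz": 0},
    {"dx": -0.035, "dy": -0.004, "dz": 0, "wx": 0, "wy": 0, "wz": 0},
    {"dx": -0.05, "dy": -0.005, "dz": 0, "wx": 0, "wy": 0, "wz": 0},
    {"dx": -0.06, "dy": -0.006, "dz": 0, "wx": 0, "wy": 0, "wz": 0},
    {"dx": -0.06, "dy": -0.006, "dz": 0, "wx": 0, "wy": 0, "wz": 0}
  ]
}}

```text
t: 8.5
tool_pos: [0.5555, -0.0286, 0.1397]
eef_rot: [180.0, 0.0, 6.3]
force: [2.7, -0.8, 2.1]
opening: 0.004
finger_force: 1.1
```

>>> {"fn": "move_arm", "kwargs": {
  "motion": [
    {"dx": -0.006, "dy": -0.001, "dz": 0, "wx": 0, "wy": 0, "wz": 0},
    {"dx": -0.01, "dy": -0.001, "dz": 0, "wx": 0, "wy": 0, "wz": 0},
    {"dx": -0.01, "dy": -0.001, "dz": 0, "wx": 0, "wy": 0, "wz": 0}
  ]
}}

```text
t: 8.88
tool_pos: [0.5542, -0.0287, 0.1397]
eef_rot: [180.0, 0.0, 6.3]
force: [1.5, -0.9, 2.0]
opening: 0.006
finger_force: 1.2
```

>>> {"fn": "move_arm", "kwargs": {
  "motion": [
    {"dx": -0.005, "dy": -0.001, "dz": 0, "wx": 0, "wy": 0, "wz": 0},
    {"dx": -0.008, "dy": -0.001, "dz": 0, "wx": 0, "wy": 0, "wz": 0},
    {"dx": -0.008, "dy": -0.001, "dz": 0, "wx": 0, "wy": 0, "wz": 0}
  ]
}}

```text
t: 9.25
tool_pos: [0.553, -0.0289, 0.1397]
eef_rot: [180.0, 0.0, 6.3]
force: [1.9, -0.8, 1.2]
opening: 0.005
finger_force: 1.2
```

>>> {"fn": "move_arm", "kwargs": {
  "motion": [
    {"dx": -0.004, "dy": 0, "dz": 0, "wx": 0, "wy": 0, "wz": 0},
    {"dx": -0.008, "dy": -0.001, "dz": 0, "wx": 0, "wy": 0, "wz": 0},
    {"dx": -0.008, "dy": -0.001, "dz": 0, "wx": 0, "wy": 0, "wz": 0}
  ]
}}

```text
t: 9.62
tool_pos: [0.5527, -0.0289, 0.1399]
eef_rot: [180.0, -0.1, 6.3]
force: [5.0, -0.2, -1.3]
opening: 0.003
finger_force: 2.6
```

>>> {"fn": "move_arm", "kwargs": {
  "motion": [
    {"dx": -0.003, "dy": 0, "dz": 0, "wx": 0, "wy": 0, "wz": 0},
    {"dx": -0.006, "dy": -0.001, "dz": 0, "wx": 0, "wy": 0, "wz": 0},
    {"dx": -0.006, "dy": -0.001, "dz": 0, "wx": 0, "wy": 0, "wz": 0}
  ]
}}

```text
t: 10.0
tool_pos: [0.5526, -0.0289, 0.1399]
eef_rot: [180.0, -0.2, 6.3]
force: [6.9, -0.9, -2.2]
opening: 0.003
finger_force: 3.2
```

>>> {"fn": "move_arm", "kwargs": {
  "motion": [
    {"dx": 0.1, "dy": 0.01, "dz": 0, "wx": 0, "wy": 0, "wz": 0},
    {"dx": 0.15, "dy": 0.015, "dz": 0.1, "wx": 0, "wy": 0, "wz": 0},
    {"dx": 0.15, "dy": 0.015, "dz": 0.4, "wx": 0, "wy": 0, "wz": 0},
    {"dx": 0.1, "dy": 0.12, "dz": 0.4, "wx": 0, "wy": 0, "wz": 0},
    {"dx": 0, "dy": 0.23, "dz": 0.4, "wx": 0, "wy": 0, "wz": 0},
    {"dx": -0.13, "dy": 0.23, "dz": 0.4, "wx": 0, "wy": 0, "wz": 0},
    {"dx": -0.13, "dy": 0.23, "dz": 0.4, "wx": 0, "wy": 0, "wz": 0}
  ]
}}

```text
t: 10.88
tool_pos: [0.5281, 0.0058, 0.1987]
eef_rot: [-180.0, 0.3, 6.3]
force: [-0.5, 0.1, 0.3]
opening: 0.005
finger_force: 0.0
```

```bash
python3 look.py across
```

```text
10.875 [0.5281 0.0058 0.1987] [[-0.0477  0.0419  0.1987]] [-0.5151  0.132   0.2982]
scene lid front z 0.10107480293267872
knob 0.65 [259.5, 199.7] [[-0.0952  0.0567  0.1026]]
0 [269.719  210.4444] 0.01 [266.8125 208.5018] 0.03 [261.0833 204.6727] 0.05 [255.4631 200.9166] side lid front z 0.1018948402437873
knob 0.57 [304.1, 185.6] [[-0.0424  0.0069  0.16  ]]
0 [288.6657 179.5909] 0.01 [292.2211 180.8887] 0.03 [299.4185 183.5159] 0.05 [306.7337 186.1862]
```

View pics/across.png

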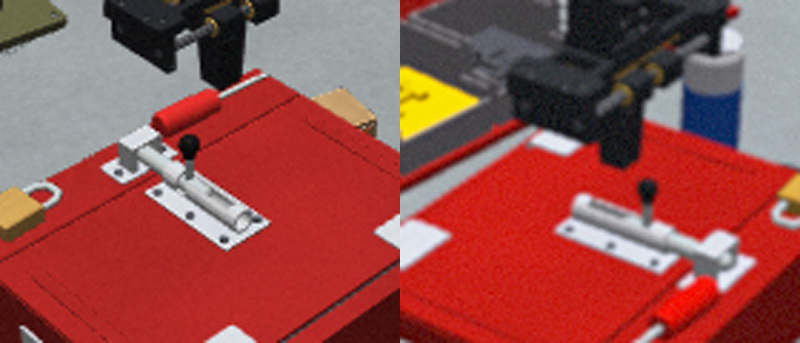

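The bolt nose runs through the keeper, with the knob at scene (256,201) and side (306,186), the fully-across position. I lower on the knob's +y side and push it towards -y.

>>> {"fn": "move_arm", "kwargs": {
  "motion": [
    {"dx": 0.01, "dy": 0, "dz": -0.2, "wx": 0, "wy": 0, "wz": 0},
    {"dx": 0.01, "dy": 0, "dz": -0.35, "wx": 0, "wy": 0, "wz": 0},
    {"dx": 0.01, "dy": 0, "dz": -0.38, "wx": 0, "wy": 0, "wz": 0},
    {"dx": 0.01, "dy": 0, "dz": -0.38, "wx": 0, "wy": 0, "wz": 0}
  ]
}}

```text
t: 11.58
tool_pos: [0.5334, 0.0053, 0.1428]
eef_rot: [180.0, -0.0, 6.2]
force: [-0.9, 0.1, -1.0]
opening: 0.007
finger_force: 0.0
```

>>> {"fn": "move_arm", "kwargs": {
  "motion": [
    {"dx": 0.004, "dy": -0.04, "dz": 0, "wx": 0, "wy": 0, "wz": 0},
    {"dx": 0.008, "dy": -0.08, "dz": 0, "wx": 0, "wy": 0, "wz": 0},
    {"dx": 0.012, "dy": -0.11, "dz": 0, "wx": 0, "wy": 0, "wz": 0},
    {"dx": 0.015, "dy": -0.14, "dz": 0, "wx": 0, "wy": 0, "wz": 0},
    {"dx": 0.017, "dy": -0.16, "dz": 0, "wx": 0, "wy": 0, "wz": 0}
  ]
}}

```text
t: 12.2
tool_pos: [0.5358, -0.0187, 0.1429]
eef_rot: [-180.0, -0.0, 6.3]
force: [-0.2, 1.7, 0.7]
opening: 0.011
finger_force: 0.7
```

>>> {"fn": "move_arm", "kwargs": {
  "motion": [
    {"dx": 0.003, "dy": -0.025, "dz": 0, "wx": 0, "wy": 0, "wz": 0},
    {"dx": 0.006, "dy": -0.05, "dz": 0, "wx": 0, "wy": 0, "wz": 0},
    {"dx": 0.008, "dy": -0.075, "dz": 0, "wx": 0, "wy": 0, "wz": 0},
    {"dx": 0.011, "dy": -0.1, "dz": 0, "wx": 0, "wy": 0, "wz": 0},
    {"dx": 0.012, "dy": -0.12, "dz": 0, "wx": 0, "wy": 0, "wz": 0}
  ]
}}

```text
t: 12.82
tool_pos: [0.5371, -0.0368, 0.1426]
eef_rot: [-180.0, 0.0, 6.3]
force: [-0.4, 2.1, -1.2]
opening: 0.008
finger_force: 0.8
```

>>> {"fn": "move_arm", "kwargs": {
  "motion": [
    {"dx": 0, "dy": 0.03, "dz": 0.05, "wx": 0, "wy": 0, "wz": 0},
    {"dx": 0, "dy": 0.03, "dz": 0.22, "wx": 0, "wy": 0, "wz": 0},
    {"dx": 0.015, "dy": -0.12, "dz": 0.23, "wx": 0, "wy": 0, "wz": 0},
    {"dx": 0.025, "dy": -0.24, "dz": 0.23, "wx": 0, "wy": 0, "wz": 0},
    {"dx": 0.025, "dy": -0.24, "dz": 0.2, "wx": 0, "wy": 0, "wz": 0},
    {"dx": 0.025, "dy": -0.24, "dz": 0.15, "wx": 0, "wy": 0, "wz": 0},
    {"dx": 0.025, "dy": -0.24, "dz": 0.1, "wx": 0, "wy": 0, "wz": 0},
    {"dx": 0.025, "dy": -0.24, "dz": 0.06, "wx": 0, "wy": 0, "wz": 0},
    {"dx": 0.025, "dy": -0.24, "dz": 0.02, "wx": 0, "wy": 0, "wz": 0},
    {"dx": 0.025, "dy": -0.24, "dz": 0.0, "wx": 0, "wy": 0, "wz": 0}
  ]
}}

```text
t: 14.08
tool_pos: [0.5428, -0.0815, 0.1445]
eef_rot: [179.3, -0.2, 5.9]
force: [-0.9, -18.9, 17.3]
opening: 0.001
finger_force: 12.3
```

The sideways force says the fingertip is catching the ball's outer side, so I lift and look.

>>> {"fn": "move_arm", "kwargs": {
  "motion": [
    {"dx": 0, "dy": 0, "dz": 0.1, "wx": 0, "wy": 0, "wz": 0},
    {"dx": 0, "dy": 0, "dz": 0.4, "wx": 0, "wy": 0, "wz": 0},
    {"dx": 0, "dy": 0, "dz": 0.6, "wx": 0, "wy": 0, "wz": 0},
    {"dx": 0, "dy": 0, "dz": 0.6, "wx": 0, "wy": 0, "wz": 0}
  ]
}}

```text
t: 14.58
tool_pos: [0.5426, -0.0714, 0.2347]
eef_rot: [-180.0, -0.3, 6.4]
force: [0.3, -0.3, 0.0]
opening: 0.006
finger_force: 0.0
```

```bash
python3 look.py fold1
```

```text
14.575 [ 0.5426 -0.0714  0.2347] [[-0.0417 -0.0365  0.2347]] [ 0.27   -0.3482  0.0124]
scene lid front z 0.10122945853641717
knob 0.41 [245.6, 210.9] [[-0.0425 -0.0335  0.1452]]
knob 0.24 [276.0, 192.4] [[-0.0919  0.1118  0.1002]]
0 [269.719  210.4444] 0.01 [266.8125 208.5018] 0.03 [261.0833 204.6727] 0.05 [255.4631 200.9166] side lid front z 0.10179456723145197
knob 0.4 [311.4, 186.3] [[-0.0402 -0.0273  0.1404]]
0 [288.6657 179.5909] 0.01 [292.2211 180.8887] 0.03 [299.4185 183.5159] 0.05 [306.7337 186.1862]
```

View pics/fold1.png

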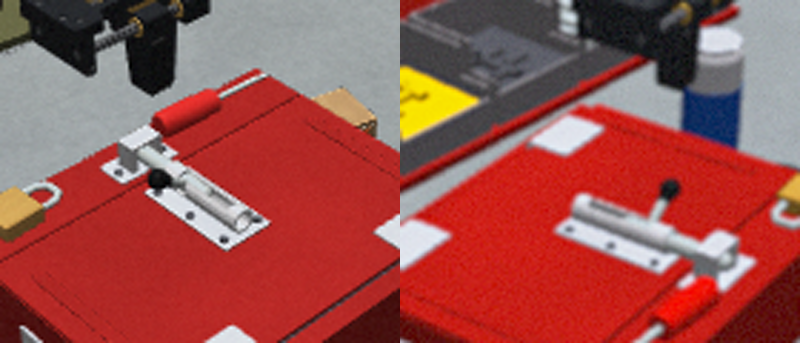

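The ball is partly folded: scene (245,213), side (314,186). It stuck to the fingertip by friction, so I should move along the arc rather than straight down. First I estimate the fold angle.

Run:
```python
from fit import *
p=[.58,-.0306,.1087]
ob={'scene':(245.3,213),'side':(314.2,185.8)}
f=lambda v:np.concatenate([proj(c,lidpt(p,0,v[0],-.042*np.sin(v[1]),.014+.042*np.cos(v[1])))-o for c,o in ob.items()])
r=least_squares(f,[-.045,.8],x_scale=[.01,.3]);print(r.x,r.fun, -.042*np.sin(r.x[1]),.114+.042*np.cos(r.x[1]))
```

```text
[-0.0433  0.9381] [ 0.0344 -0.0845 -0.1212  0.2826] -0.03386976667153039 0.13883624177721118
```

>>> {"fn": "move_arm", "kwargs": {
  "motion": [
    {"dx": 0, "dy": 0, "dz": -0.3, "wx": 0, "wy": 0, "wz": 0},
    {"dx": 0, "dy": 0, "dz": -0.5, "wx": 0, "wy": 0, "wz": 0},
    {"dx": 0, "dy": 0, "dz": -0.56, "wx": 0, "wy": 0, "wz": 0},
    {"dx": 0.001, "dy": -0.012, "dz": -0.59, "wx": 0, "wy": 0, "wz": 0},
    {"dx": 0.003, "dy": -0.027, "dz": -0.618, "wx": 0, "wy": 0, "wz": 0},
    {"dx": 0.004, "dy": -0.038, "dz": -0.638, "wx": 0, "wy": 0, "wz": 0},
    {"dx": 0.005, "dy": -0.048, "dz": -0.657, "wx": 0, "wy": 0, "wz": 0},
    {"dx": 0.005, "dy": -0.048, "dz": -0.657, "wx": 0, "wy": 0, "wz": 0}
  ]
}}

```text
t: 15.78
tool_pos: [0.5422, -0.0801, 0.1343]
eef_rot: [180.0, -0.0, 6.2]
force: [-0.1, -0.0, 0.3]
opening: 0.001
finger_force: 0.1
```

>>> {"fn": "move_arm", "kwargs": {
  "motion": [
    {"dx": 0, "dy": -0.008, "dz": -0.02, "wx": 0, "wy": 0, "wz": 0},
    {"dx": 0.001, "dy": -0.012, "dz": -0.035, "wx": 0, "wy": 0, "wz": 0},
    {"dx": 0.001, "dy": -0.013, "dz": -0.042, "wx": 0, "wy": 0, "wz": 0},
    {"dx": 0.001, "dy": -0.013, "dz": -0.042, "wx": 0, "wy": 0, "wz": 0}
  ]
}}

```text
t: 16.27
tool_pos: [0.5422, -0.082, 0.128]
eef_rot: [180.0, -0.0, 6.3]
force: [-0.2, -1.5, 2.8]
opening: 0.006
finger_force: 1.3
```

Contact continues with a small force at z = 0.128, almost fully down. One last small press.

>>> {"fn": "move_arm", "kwargs": {
  "motion": [
    {"dx": 0, "dy": 0, "dz": -0.006, "wx": 0, "wy": 0, "wz": 0},
    {"dx": 0, "dy": 0, "dz": -0.01, "wx": 0, "wy": 0, "wz": 0},
    {"dx": 0, "dy": 0, "dz": -0.01, "wx": 0, "wy": 0, "wz": 0}
  ]
}}

```text
t: 16.65
tool_pos: [0.5424, -0.0821, 0.1274]
eef_rot: [180.0, -0.1, 6.2]
force: [-1.5, -0.8, 10.1]
opening: 0.007
finger_force: 5.1
```

At the stop. I lift clear and check.

>>> {"fn": "move_arm", "kwargs": {
  "motion": [
    {"dx": 0, "dy": 0, "dz": 0.05, "wx": 0, "wy": 0, "wz": 0},
    {"dx": 0, "dy": 0, "dz": 0.3, "wx": 0, "wy": 0, "wz": 0},
    {"dx": 0, "dy": 0, "dz": 0.6, "wx": 0, "wy": 0, "wz": 0},
    {"dx": 0, "dy": 0, "dz": 0.9, "wx": 0, "wy": 0, "wz": 0},
    {"dx": 0, "dy": 0, "dz": 0.9, "wx": 0, "wy": 0, "wz": 0}
  ]
}}

```text
t: 17.27
tool_pos: [0.5439, -0.0815, 0.2645]
eef_rot: [179.9, -0.4, 6.3]
force: [0.2, -0.0, -0.7]
opening: 0.006
finger_force: 0.0
```

```bash
python3 look.py fold2
```

```text
17.275 [ 0.5439 -0.0815  0.2645] [[-0.0414 -0.0467  0.2645]] [ 0.1557 -0.0146 -0.7001]
scene lid front z 0.10118463045818407
knob 0.58 [242.9, 217.8] [[-0.0438 -0.0416  0.1279]]
knob 0.25 [173.4, 311.7] [[-0.0164 -0.2747  0.0024]]
0 [269.719  210.4444] 0.01 [266.8125 208.5018] 0.03 [261.0833 204.6727] 0.05 [255.4631 200.9166] side lid front z 0.10185272143165319
knob 0.61 [315.7, 189.8] [[-0.0456 -0.038   0.1274]]
0 [288.6657 179.5909] 0.01 [292.2211 180.8887] 0.03 [299.4185 183.5159] 0.05 [306.7337 186.1862]
```

View pics/fold2.png

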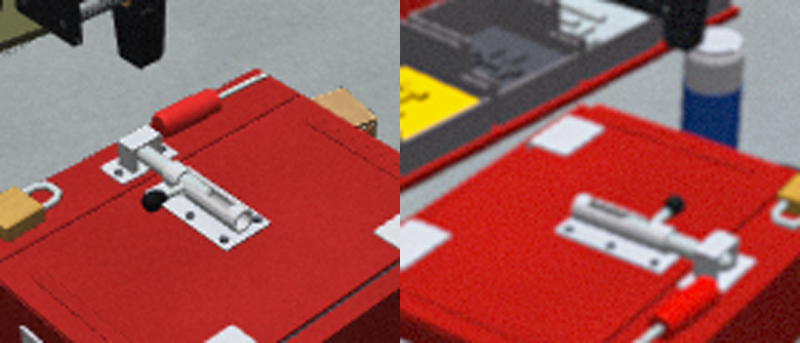

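The knob is folded down at scene (243,220) and side (315,191): y about -0.042, top at 0.128. The bolt is in the keeper, the lid is shut, and the padlock and screwdriver haven't moved.

```bash
python3 -c "
from station import robot; print(robot.close_job())"
```

```text
the job is handed in; nothing more can be done
None
```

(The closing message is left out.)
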